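# Seat the keyed vial carrier in its cooling dock

### The arm

A 7-joint arm with a two-finger parallel gripper is mounted at the origin on the work surface. World frame = base frame: x ahead of the robot, y to its left, z up, the work surface at z = 0. Lengths are in m, angles in rad, forces in N, time in s.
With the tool pointing down it reaches from about 0.425 to 0.875 m from the base axis. Payload 4.7 kg.
Tool frame: the origin (TCP) lies on the centre line of the jaws, within the pads' length; the fingertips stand 8 mm ahead of it and the grasp point (between the pads) lies 11 mm behind it; z points along the fingers, y is the direction in which the jaws open and shut (so a half turn about z gives the same grasp; the last joint's range is limited). The gripper opens to 87 mm and grips with 3 to 60 N. Pads are 19 mm wide; open, the fingers measure 117 mm over their backs; the gripper's body (75 mm by 190 mm) begins 51 mm behind the grasp point.
Start: joints at [1.238, 0.321, -0.07, 1.45, 0.023, 1.371, -0.057], TCP at [0.221, -0.611, 0.231] pointing down, gripper open.
Joint ranges: [-2.86, 2.86], [-0.3, 2.09], [-1.38, 1.24], [0.06, 2.45], [-1.56, 4.7], [0.09, 2.05], [-2.69, 2.69]. Speed limits (rad/s): [2.57, 2.57, 3.14, 3.14, 3.14, 3.14, 3.14].

### API

Orientations are given as a rotation vector (axis times angle).
In Python, from bench import status, optics, order gives the robot as it stands.
- The arm moves only by the tool step_arm, never from a script. Its argument "rows" is a list of rows, each a list of 3 entries, a list of its own where there are three numbers: the turn, a rotation vector about the tool's x, y, z in degrees, then the shift along the tool's x, y, z in mm, then the finger opening in mm, from 0 to 87. A call has 1 to 12 rows; each row shifts and turns the pose as measured when the row begins, along the tool's axes as they then stand; what a row does not reach is not made up. A row lasts 1/12 s, in which the tool goes at most 41.7 mm and 7.16 degrees, less where a joint would pass 70% of its speed; a pose out of reach is approached as far as the arm can. A call is refused whole if a number of a shift passes 41.7 or a number of a turn 7.16, either way. A call with a gripper value outside its range is refused whole. The fingers move at their own pace and stop on an object; "grip_force" is the grip in N (left out, the last holds). Time passes only in rows, so rows that do not move let the fingers close. It gives the time, the measured TCP pose, the force and the opening at its end, in the units of the state.
- status.get_state(): the state, without advancing time (a new reading comes with each control period).
- optics.get_image(name): name is "scene" or "side" or "wrist"; returns a dict with "frame" (400x640x3 uint8, red, green, blue), "range_z" (400x640 float32, m along the optical axis (not along the pixel's ray), 0 where there is no reading), "K" (3x3 intrinsics, pixels), "k1" (the pictures are not rectified: a ray, as slopes to the right and down, at radius r is drawn at 1 + k1 r^2 times it, then the intrinsics apply), "R" (3x3) and "t" (3): a world point X has camera coordinates R X + t. Camera axes: x right, y down, z forward; pixel columns grow to the right and rows downward; lengths in m; the calibration is good to about 2 mm. A picture is of the moment at which its call begins.
- order.close_job(): hands the job in, once; it reports no verdict.
The state is a dict: "time": time; "joint_positions": joint angles; "qd": joint speeds; "joint_torque": joint torques, N m; "position": TCP position; "tool_rot": TCP orientation; "ft_force": force on the tool from outside, world axes, zero at the start; "torque": the same for the moment, N m; "grip_width": opening from 0.0 (shut) to 1.0 (fully open).
Only numpy, scipy, OpenCV 4.12 (cv2) and the standard library are available. Lean on these libraries where they do the work, as an engineer would, in place of code of your own. Each camera call takes 0.05 s, during which the arm holds its last target.

### The job

Load the vial carrier that has exactly one lug on its rim into the cooling dock: turn it so that its lug drops into the gap of the dock's collar, lower it (do not drop it) until it sits flat and fully home on the well's floor, and let go. Leave the other two carriers, with two lugs and with none, where they stand, and do not tip the carrier over.

Things in the scene. Friction and masses are not known exactly. Their poses are not given: they have to be found in the camera images.
- carrier_one_lug: The one to load: loose white disc 80 mm across, 25 thick, 0.2 kg, lying flat; one lug on the rim, 14 wide, 25 thick, ending 66 mm from the centre. Six amber vials stand in it, tops at 39 mm. Handle: black upright fin in the middle, 12 mm thick (along y), 40 long (along x), top 85 mm above the underside; pinch its thickness near the top. Origin: centre of underside; z up, x towards the lug.
- carrier_two_lugs: Wrong carrier, to be left alone: the same disc, vials and handle, but with two lugs on opposite sides of the rim (along +x and -x). Origin: centre of the underside.
- carrier_no_lug: Wrong carrier, to be left alone: the same disc, vials and handle, with a plain round rim. Origin: centre of the underside.
- dock: White fixed housing 190 x 160 mm, flat top (the well's floor) 30 mm above the bench; on it an aluminium collar 20 mm high (rim at 50), bore 100, wall 12, mouth bevelled to about 108, with one gap 60 degrees wide, open to the floor. The lug fits only there, about 20 degrees to spare each way. Origin: well axis at bench level; z up, x towards the gap. Seated carrier: origin 30 mm up, x along x.
There are look-alikes about, which are no part of the job. What is shaped like the carrier_one_lug but blue or pink is not meant.

How it is judged:
At the end, for the whole second after the job is handed in: The one-lug carrier sits at rest in the collar with its lug in the gap: its underside within 5 mm of the well's floor, its centre within 18 mm of the well's axis, its lug within 37 degrees of the gap's middle, tilted less than 5 degrees (z of carrier_one_lug in the frame of dock between 0.025 and 0.035 m and horizontal distance between carrier_one_lug and dock below 0.018 m and angle between the x axis of carrier_one_lug and the x axis of dock, either way round below 0.65 rad and angle between carrier_one_lug's own z axis and vertical below 0.09 rad and linear speed of carrier_one_lug below 0.03 m/s); the robot touches nothing.
It fails at once if a wrong carrier was moved more than 40 mm (distance of any of carrier_two_lugs, carrier_no_lug from where it was at the start of the episode above 0.04 m).
It fails at once if the one-lug carrier was tipped beyond 60 degrees (angle between carrier_one_lug's own z axis and vertical above 1.05 rad).
It fails at once if the one-lug carrier was dropped (it fell free, untouched by the fingers, faster than 0.7 m/s: about 25 mm) (linear speed of carrier_one_lug above 0.7 m/s and contact force between carrier_one_lug and the fingers below 0.05 N).
It also fails if it takes over 42 s, if anything falls off the work surface, if the arm or the gripper's body presses on something with over 40 N, if the wrist force passes 120 N, or if a joint passes its speed limit or range.

## Working session

There is one attempt and no reset: what is moved stays moved. The work goes in short steps, Python scripts to look and compute and a tool call to move; the robot and the scene stay as the last step left them, time stands still between calls to the robot, and variables do not carry over. Pictures are saved under pics/ and viewed, and the job is handed in when it is done.

Besides the shell and the picture viewer there is one more tool, called after "Call:" in YAML: its name, and indented under it one key for each argument. step_arm: Moves the arm, as the interface text tells. Its arguments: {"type":"object","properties":{"rows":{"type":"array"},"grip_force":{"type":"number"}},"required":["rows"]}

```bash
ls; mkdir -p pics; cat > h.py <<'E'
import numpy as np, cv2
from bench import status, optics, order
def snap(n,tag):
    d=optics.get_image(n); np.savez(f'pics/{tag}.npz',**{k:np.array(v) for k,v in d.items()})
    cv2.imwrite(f'pics/{tag}.png',d['frame'][:,:,::-1]); return d
def load(tag): return dict(np.load(f'pics/{tag}.npz'))
def rays(d,uv):
    uv=np.asarray(uv,float).reshape(-1,2); K=d['K']
    s=(uv-[K[0,2],K[1,2]])/[K[0,0],K[1,1]]
    p=s.copy()
    for _ in range(20):
        r2=(p**2).sum(1,keepdims=True); p=s/(1+float(d['k1'])*r2)
    return np.c_[p,np.ones(len(p))]
def onplane(d,uv,z):
    R=d['R'];t=d['t']; w=rays(d,uv)@R; c=-R.T@t
    return c+w*((z-c[2])/w[:,2])[:,None]
def pts(d,uv):
    uv=np.asarray(uv,int).reshape(-1,2)
    dz=d['range_z'][uv[:,1],uv[:,0]]
    return (rays(d,uv)*dz[:,None]-d['t'])@d['R']
E
python3 - <<'E'
from h import *
print(status.get_state())
for n in ['scene','side','wrist']:
    d=snap(n,n+'0'); print(n,d['K'].tolist(),d['k1'],(-d['R'].T@d['t']),d['R'][2])
E
```

```text
pics
{'time': 0.0, 'joint_positions': array([ 1.23809016,  0.32182588, -0.0700995 ,  1.45168785,  0.02261798,
        1.37080842, -0.05690902]), 'qd': array([-3.69027624e-05,  4.22708349e-04, -7.17804533e-04, -9.91137125e-04,
       -4.62566531e-04, -8.46473506e-04, -4.44077797e-04]), 'joint_torque': array([-4.39751393e-04, -4.91281307e+01, -4.04150588e-01, -3.12524736e+01,
       -6.39271480e-02,  4.38212533e-02,  1.56801220e-04]), 'position': array([ 0.22070141, -0.61080013,  0.22945331]), 'tool_rot': array([-3.09260647e+00, -5.41770738e-01,  6.99511793e-04]), 'ft_force': array([1.50549265, 0.83497905, 0.15126614]), 'torque': array([-0.01784383,  0.01429423,  0.00443269]), 'grip_width': 0.9991105303611554}
scene [[389.0915176552627, 0.0, 313.0986931076911], [0.0, 389.0915176552627, 197.33230824106244], [0.0, 0.0, 1.0]] -0.07395379739479521 [ 1.11175278 -0.11282544  0.54303047] [-0.79511154  0.05879478 -0.6036065 ]
side [[466.5647867865308, 0.0, 323.26077481234194], [0.0, 466.5647867865308, 198.6756921756736], [0.0, 0.0, 1.0]] -0.01400339444267825 [0.40866791 0.81033198 0.65934872] [ 0.03445826 -0.81752941 -0.57485502]
wrist [[292.36412147643904, 0.0, 322.7136169185971], [0.0, 292.36412147643904, 206.15599588538248], [0.0, 0.0, 1.0]] -0.021282777752757536 [ 0.288384   -0.58560082  0.38386122] [-0.25101769 -0.08802585 -0.96397177]
```

View pics/scene0.png

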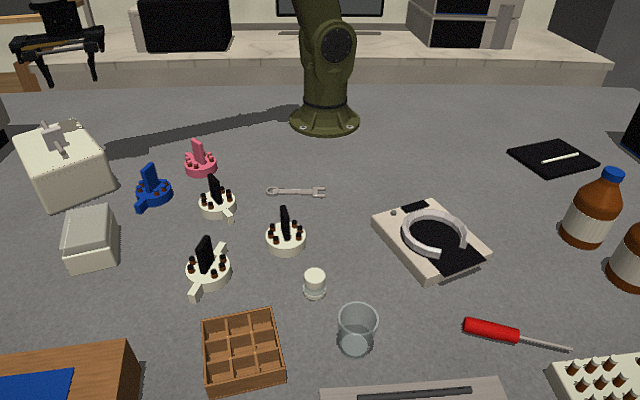

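View pics/side0.png

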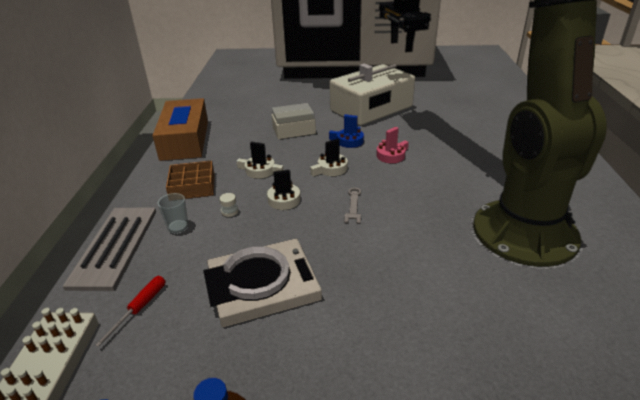

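View pics/wrist0.png

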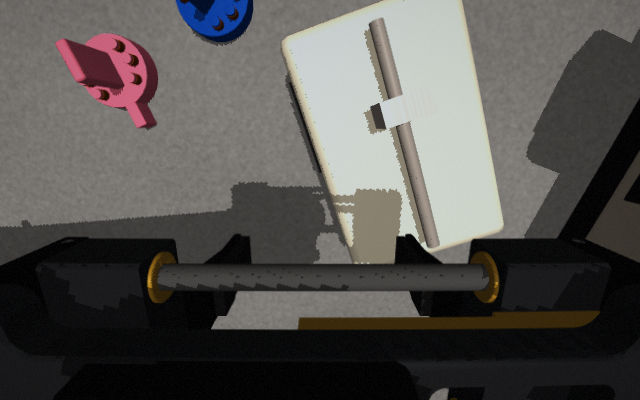

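The scene camera shows the white one-lug carrier at (217,203), with its lug pointing to (231,218). The two-lug carrier is at (208,270), the no-lug carrier at (285,237), and the dock at (435,240) with its gap to the lower right. Next I'll measure them.

```bash
python3 - <<'E'
from h import *
a=load('scene0');b=load('side0')
for d,tag,boxes in ((a,'scene',[(185,165,255,235),(365,190,495,290)]),(b,'side',[(300,130,360,185),(195,235,330,325)])):
    for i,(u0,v0,u1,v1) in enumerate(boxes):
        c=d['frame'][v0:v1,u0:u1,::-1]; c=cv2.resize(c,None,fx=5,fy=5,interpolation=cv2.INTER_NEAREST) 
        cv2.imwrite(f'pics/z_{tag}{i}.png',c)
        uu,vv=np.meshgrid(np.arange(u0,u1),np.arange(v0,v1)); uv=np.c_[uu.ravel(),vv.ravel()]
        P=pts(d,uv); col=d['frame'][uv[:,1],uv[:,0]].astype(int)
        if i==0:
            m=(P[:,2]>.05)&(P[:,2]<.1)&(col.max(1)<70)
            T=P[m]; print(tag,'fin n',m.sum(),'zmax',T[:,2].max(),'mean',T.mean(0))
            w=(col.min(1)>120)&(P[:,2]>.018)&(P[:,2]<.032)
            Q=P[w]; print(' white n',w.sum(),'box',Q.min(0),Q.max(0))
            (cx,cy),r=cv2.minEnclosingCircle(T[:,:2].astype(np.float32)); print(' fin circ',cx,cy,r)
            rr=np.hypot(*(Q[:,:2]-T[:,:2].mean(0)).T); f=rr>.047
            L=Q[f]; print(' lug pts',f.sum(),L.mean(0) if f.any() else '', 'rmax',rr.max())
        else:
            w=(P[:,2]>.044)&(P[:,2]<.056)
            Q=P[w]; print(' collar top',w.sum(),Q.mean(0),Q.min(0),Q.max(0))
            x,y=Q[:,0],Q[:,1]; A=np.c_[2*x,2*y,np.ones(len(x))]; s=np.linalg.lstsq(A,x*x+y*y,rcond=None)[0]
            print(' circ',s[:2],np.sqrt(s[2]+s[0]**2+s[1]**2))
            th=np.sort(np.degrees(np.arctan2(y-s[1],x-s[0]))); g=np.diff(np.r_[th,th[0]+360]); k=g.argmax(); print(' gap',g[k],'mid',th[k]+g[k]/2)
E
cd pics; python3 -c "
import cv2
for n in ['z_scene0','z_scene1','z_side0','z_side1']: print(n,cv2.imread(n+'.png').shape)"
```

```text
scene fin n 197 zmax 0.08573477639807497 mean [ 0.4359331  -0.27222357  0.07161424]
 white n 418 box [ 0.28334701 -0.36822144  0.01801858] [ 0.4869666  -0.23463979  0.03133487]
 fin circ 0.42930886149406433 -0.27226826548576355 0.01953948847949505
 lug pts 42 [ 0.40557629 -0.28262083  0.02382741] rmax 0.17708828400637625
 collar top 658 [0.56535368 0.16112935 0.04814559] [0.50704653 0.1010333  0.04400619] [0.632074   0.22930391 0.05272959]
 circ [0.57258051 0.1635015 ] 0.05840551895801203
 gap 60.8073367727162 mid 21.51197367065614
side fin n 188 zmax 0.0853835799184436 mean [ 0.42662766 -0.26787964  0.06973135]
 white n 143 box [ 0.3877439  -0.30291337  0.02047872] [ 0.48293349 -0.2309615   0.02707995]
 fin circ 0.42617693543434143 -0.27045729756355286 0.019935591146349907
 lug pts 20 [ 0.47496764 -0.24110956  0.0236193 ] rmax 0.06357181291482884
 collar top 703 [0.56021935 0.16686016 0.04800818] [0.50602117 0.10045633 0.04400242] [0.63221878 0.23112428 0.0537041 ]
 circ [0.56919507 0.16888068] 0.058786036690651855
 gap 58.48458009815451 mid 20.186603401208856
z_scene0 (350, 350, 3)
z_scene1 (500, 650, 3)
z_side0 (275, 300, 3)
z_side1 (450, 675, 3)
```

View pics/z_scene0.png

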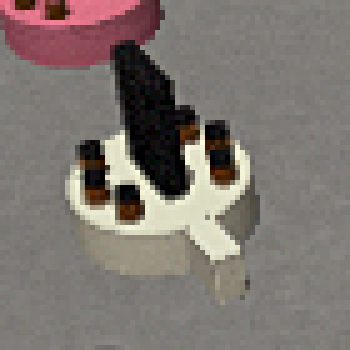

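View pics/z_scene1.png

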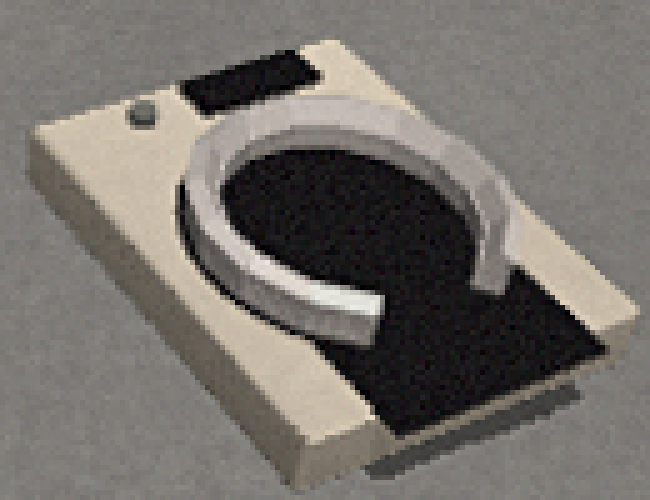

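View pics/z_side0.png

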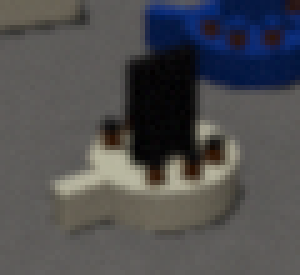

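```bash
python3 - <<'E'
from h import *
for tag,(u0,v0,u1,v1) in (('scene0',(185,165,255,235)),('side0',(300,130,360,185))):
    d=load(tag)
    uu,vv=np.meshgrid(np.arange(u0,u1),np.arange(v0,v1)); uv=np.c_[uu.ravel(),vv.ravel()]
    P=pts(d,uv); col=d['frame'][uv[:,1],uv[:,0]].astype(int)
    near=np.hypot(P[:,0]-.43,P[:,1]+.27)<.075
    m=near&(P[:,2]>.045)&(col.max(1)<80)
    T=P[m]; r=cv2.minAreaRect(T[:,:2].astype(np.float32)*1000); print(tag,'fin rect mm',r)
    h=near&(P[:,2]>.079)&(col.max(1)<80); print(' top',h.sum(),P[h].mean(0)); 
    vx=cv2.fitLine(T[:,:2].astype(np.float32),cv2.DIST_L2,0,.001,.001).ravel(); print(' fin dir',np.degrees(np.arctan2(vx[1],vx[0])),vx[2:])
    w=near&(P[:,2]>.022)&(P[:,2]<.029)&(col.min(1)>110)
    X=onplane(d,uv[w],.025)
    c=np.array([.43,-.27])
    sm=(X[:,:2]*1000).astype(np.float32)
    hull=cv2.convexHull(sm).reshape(-1,2)/1000
    for _ in range(5):
        rr=np.hypot(*(hull-c).T); k=(rr>.033)&(rr<.046); q=hull[k]
        A=np.c_[2*q,np.ones(len(q))]; s=np.linalg.lstsq(A,(q**2).sum(1),rcond=None)[0]; c=s[:2]
    R=np.sqrt(s[2]+(c**2).sum()); print(' disc',c,R,k.sum(), 'far',np.hypot(*(X[:,:2]-c).T).max())
    f=np.hypot(*(X[:,:2]-c).T)>.048; l=X[f][:,:2].mean(0); print(' lug',f.sum(),l,np.degrees(np.arctan2(*(l-c)[::-1])))
E
```

```text
scene0 fin rect mm ((429.2195739746094, -274.1505432128906), (42.00390625, 12.40520191192627), 33.68703079223633)
 top 75 [ 0.43130093 -0.27363614  0.08341307]
 fin dir 38.07646 [ 0.43598825 -0.27232257]
 disc [ 0.43023164 -0.2744119 ] 0.039403437983593664 16 far 0.06618821296957055
 lug 35 [ 0.47829591 -0.24280927] 33.325224045807474
side0 fin rect mm ((426.47186279296875, -269.2056884765625), (41.42909622192383, 15.64563274383545), 29.873933792114258)
 top 52 [ 0.42790932 -0.26928874  0.08251692]
 fin dir 28.620907 [ 0.42654353 -0.26774555]
 disc [ 0.42703269 -0.26934402] 0.0391628240321152 17 far 0.06499308890996365
 lug 18 [ 0.47527354 -0.23911364] 32.0735231351531
```

Call:
step_arm:
  rows:
    - [[0,0,0],[15,-12,0],45]
    - [[0,0,0],[31,-25,0],45]
    - [[0,0,0],[31,-25,0],45]
    - [[0,0,0],[31,-25,0],45]
    - [[0,0,0],[31,-25,0],45]
    - [[0,0,0],[31,-25,0],45]
    - [[0,0,0],[31,-25,0],45]
    - [[0,0,0],[31,-25,0],45]
    - [[0,0,-4.4],[15,-12,0],45]
    - [[0,0,-4.4],[0,0,0],45]
    - [[0,0,-4.4],[0,0,0],45]
    - [[0,0,0],[0,0,0],45]
  grip_force: 25

```text
time: 1.15
position: [0.3899, -0.3252, 0.2237]
tool_rot: [-3.001, -0.905, 0.009]
ft_force: [-0.8, 0.8, -0.1]
grip_width: 0.519
```

```bash
cat >> h.py <<'E'
from scipy.spatial.transform import Rotation as Ro
def go(target,yaw):
    s=status.get_state(); M=Ro.from_rotvec(s['tool_rot']).as_matrix()
    e=M.T@(np.array(target)-s['position'])*1000
    y=np.radians(yaw); G=np.c_[[np.cos(y),np.sin(y),0],[np.sin(y),-np.cos(y),0],[0,0,-1]]
    print('t',s['time'],'pos',s['position'].round(4),'yaw',np.degrees(np.arctan2(M[1,0],M[0,0])).round(2),'F',s['ft_force'].round(2),'w',s['grip_width'])
    print('shift',e.round(1),'turn deg',np.degrees(Ro.from_matrix(M.T@G).as_rotvec()).round(2),'q',s['joint_positions'].round(2))
E
python3 - <<'E'
from h import *
go([.4285,-.272,.061],33)
snap('wrist','wrist1')
E
```

```text
t 1.15 pos [ 0.3899 -0.3252  0.2237] yaw 33.57 F [-0.78  0.81 -0.11] w 0.51917205182013
shift [ 62.2 -21.7 162.7] turn deg [-0.45  0.2   0.57] q [ 0.94  0.04 -0.3   1.79  0.01  1.32 -0.35]
```

View pics/wrist1.png

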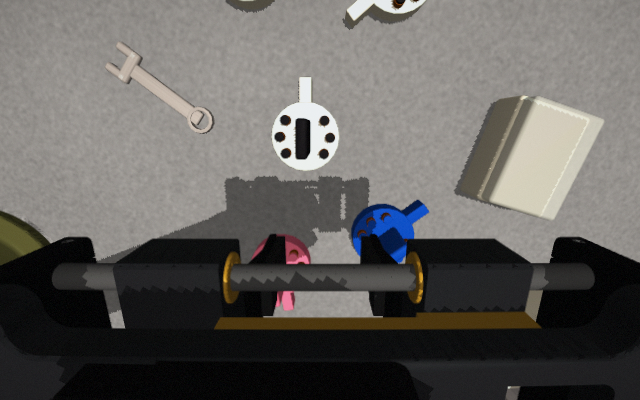

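The wrist view shows the carrier disc at (305,135) with its lug straight up at (305,88) and its fin at (303,139). I'll measure from this view.

```bash
python3 - <<'E'
from h import *
d=load('wrist1')
u0,v0,u1,v1=255,65,355,180
uu,vv=np.meshgrid(np.arange(u0,u1),np.arange(v0,v1)); uv=np.c_[uu.ravel(),vv.ravel()]
P=pts(d,uv); col=d['frame'][uv[:,1],uv[:,0]].astype(int)
h=(P[:,2]>.075)&(col.max(1)<80); T=P[h]; print('fin top',h.sum(),T.mean(0),cv2.minAreaRect(T[:,:2].astype(np.float32)*1000))
w=(P[:,2]>.018)&(P[:,2]<.03)&(col.min(1)>170); print('white z',np.median(P[w][:,2]))
X=onplane(d,uv[w],.025)[:,:2]; c=np.median(X,0)
hull=cv2.convexHull((X*1000).astype(np.float32)).reshape(-1,2)/1000
for _ in range(5):
    rr=np.hypot(*(hull-c).T); k=(rr>.034)&(rr<.045); q=hull[k]
    s=np.linalg.lstsq(np.c_[2*q,np.ones(len(q))],(q**2).sum(1),rcond=None)[0]; c=s[:2]
print('disc',c,np.sqrt(s[2]+c@c),k.sum())
f=np.hypot(*(X-c).T)>.046; l=X[f].mean(0); print('lug',f.sum(),np.degrees(np.arctan2(*(l-c)[::-1])),np.hypot(*(X-c).T).max())
go([c[0],c[1],.061],33)
E
```

```text
fin top 475 [ 0.42709978 -0.27284476  0.08705187] ((431.36346435546875, -280.3358154296875), (37.82533645629883, 28.529565811157227), 32.17204284667969)
white z 0.02518320395047969
disc [ 0.42612383 -0.27241193] 0.03947924603105 39
lug 225 32.996509549962276 0.06556276115714928
t 1.2 pos [ 0.3897 -0.3255  0.2237] yaw 33.36 F [ 0.17  0.47 -0.4 ] w 0.5172997112054857
shift [ 60.1 -23.  162.6] turn deg [-0.45  0.2   0.36] q [ 0.94  0.04 -0.3   1.79  0.01  1.32 -0.36]
```

Call:
step_arm:
  rows:
    - [[0,0,0],[20,-8,10],45]
    - [[-0.3,0.2,0.2],[30,-11,10],45]
    - [[0,0,0],[10,-4,20],45]
    - [[0,0,0],[0,0,20],45]
    - [[0,0,0],[0,0,10],45]
    - [[0,0,0],[0,0,0],45]

```text
time: 1.7
position: [0.4271, -0.2763, 0.1518]
tool_rot: [3.02, 0.861, 0.001]
ft_force: [-0.6, -0.2, 0.8]
grip_width: 0.518
```

```bash
python3 - <<'E'
from h import *
go([.427,-.2725,.061],33)
snap('wrist','wrist2')
E
```

```text
t 1.7 pos [ 0.4271 -0.2763  0.1518] yaw 31.81 F [-0.64 -0.24  0.77] w 0.5177768514382138
shift [ 1.9 -3.4 90.8] turn deg [ 0.07  0.   -1.19] q [ 0.87  0.09 -0.36  1.89  0.04  1.16 -0.52]
```

View pics/wrist2.png

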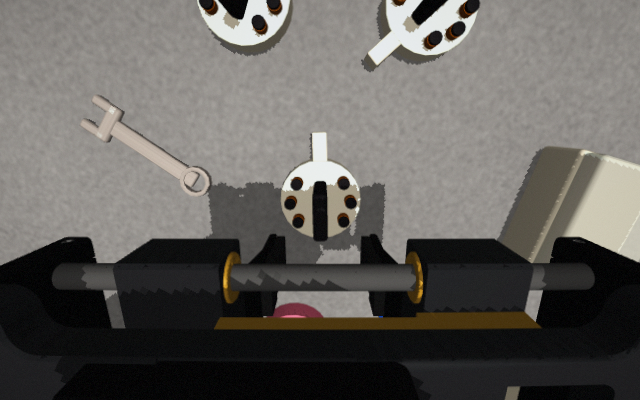

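The fin is at (320,208), between the fingers at columns 272 and 370, so it is nearly centred. I'll descend.

Call:
step_arm:
  rows:
    - [[0,0,-1.2],[2,-2.5,15],45]
    - [[0,0,0],[0,0,25],45]
    - [[0,0,0],[0,0,25],45]
    - [[0,0,0],[0,0,17],45]
    - [[0,0,0],[0,0,6],45]
    - [[0,0,0],[0,0,0],45]

```text
time: 2.25
position: [0.43, -0.2829, 0.0691]
tool_rot: [3.006, 0.867, 0.011]
ft_force: [-0.7, 0.9, -0.4]
grip_width: 0.517
```

```bash
python3 - <<'E'
from h import *
go([.427,-.2725,.061],33)
snap('wrist','wrist3')
snap('side','side3')
E
```

```text
t 2.25 pos [ 0.43   -0.2829  0.0691] yaw 32.17 F [-0.74  0.88 -0.4 ] w 0.5167557945679073
shift [  3.  -10.5   8. ] turn deg [ 0.83 -0.17 -0.83] q [ 0.86  0.19 -0.36  1.97  0.08  0.98 -0.55]
```

View pics/wrist3.png

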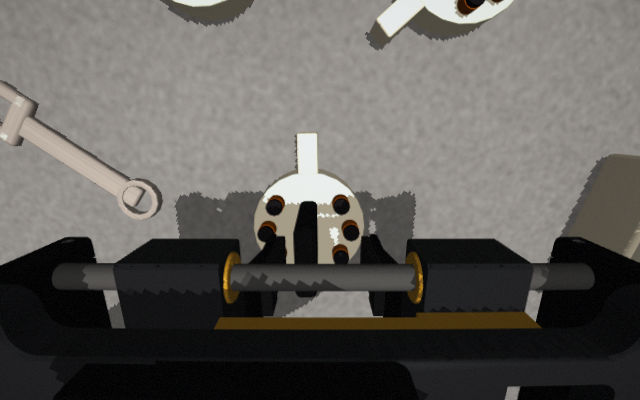

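View pics/side3.png

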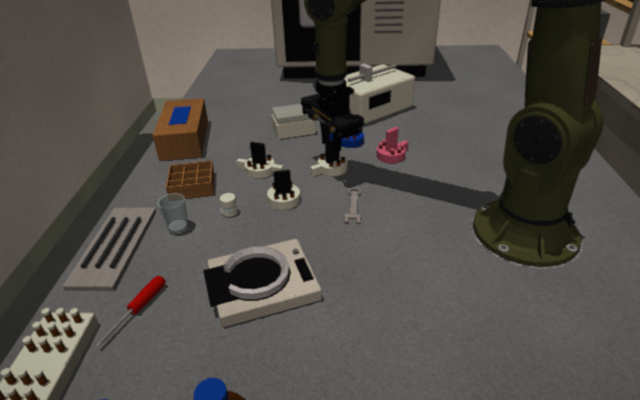

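The tool drifted about 10 mm sideways on the way down: the fin is at column 307 and the jaw middle at 322. I'll correct that before closing.

Call:
step_arm:
  rows:
    - [[0.4,-0.1,-0.4],[2,-5,0],45]
    - [[0.4,-0.1,-0.4],[1,-5,4],45]
    - [[0,0,0],[0,0,4],45]
    - [[0,0,0],[0,0,0],45]

```text
time: 2.68
position: [0.4307, -0.2745, 0.0666]
tool_rot: [3.005, 0.89, 0.008]
ft_force: [-0.5, 0.3, -0.1]
grip_width: 0.519
```

```bash
python3 - <<'E'
from h import *
go([.427,-.2725,.061],33)
snap('wrist','wrist4')
E
```

```text
t 2.6833 pos [ 0.4307 -0.2745  0.0666] yaw 33.0 F [-0.51  0.34 -0.08] w 0.5193671536731653
shift [-2.  -3.7  5.6] turn deg [ 0.52 -0.15 -0.  ] q [ 0.85  0.19 -0.36  1.97  0.08  0.98 -0.55]
```

View pics/wrist4.png

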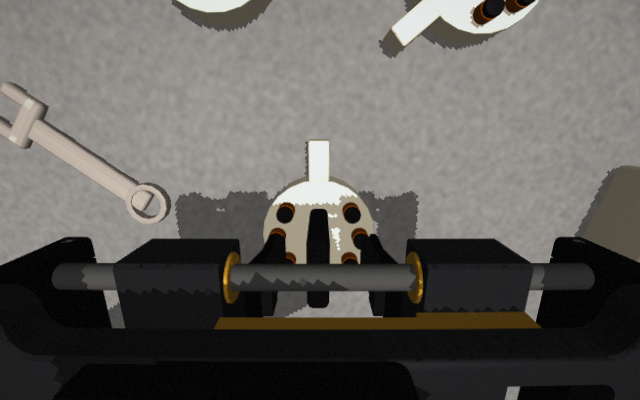

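Call:
step_arm:
  rows:
    - [[0.4,0,0],[-1,-3,5],45]
    - [[0,0,0],[0,0,3],45]
    - [[0,0,0],[0,0,0],10]
    - [[0,0,0],[0,0,0],0]
    - [[0,0,0],[0,0,0],0]
    - [[0,0,0],[0,0,0],0]
    - [[0,0,0],[0,0,0],0]
    - [[0,0,0],[0,0,0],0]
    - [[0,0,0],[0,0,0],0]

```text
time: 3.48
position: [0.4284, -0.2726, 0.0583]
tool_rot: [3.011, 0.892, 0.005]
ft_force: [0.0, -0.6, -0.6]
grip_width: 0.133
```

```bash
python3 - <<'E'
from h import *
go([.427,-.2725,.061],33)
snap('wrist','wrist5')
E
```

```text
t 3.4833 pos [ 0.4284 -0.2726  0.0583] yaw 33.0 F [ 0.05 -0.55 -0.64] w 0.1332293347427554
shift [-1.1 -0.8 -2.7] turn deg [ 0.13 -0.17 -0.  ] q [ 0.85  0.2  -0.36  1.98  0.08  0.97 -0.55]
```

View pics/wrist5.png

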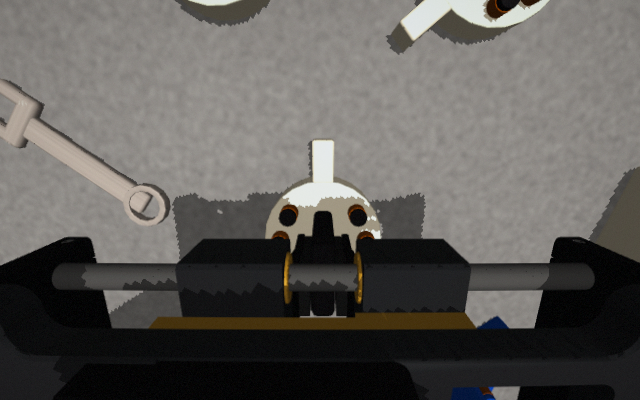

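The opening of 11.6 mm matches the 12 mm fin, so the grip is good. Now I'll lift.

Call:
step_arm:
  rows:
    - [[0,0,0],[0,0,-5],0]
    - [[0,0,0],[0,0,-12],0]
    - [[0,0,0],[0,0,-20],0]
    - [[0,0,0],[0,0,-25],0]
    - [[0,0,0],[0,0,-25],0]
    - [[0,0,0],[0,0,-25],0]
    - [[0,0,0],[0,0,-20],0]
    - [[0,0,0],[0,0,-10],0]
    - [[0,0,0],[0,0,0],0]
  grip_force: 30

```text
time: 4.28
position: [0.4238, -0.2696, 0.2037]
tool_rot: [-3.003, -0.891, 0.006]
ft_force: [0.2, 0.0, -2.6]
grip_width: 0.135
```

```bash
python3 - <<'E'
from h import *
go([.571,.166,.2],21)
snap('wrist','wrist6');snap('side','side6')
E
```

```text
t 4.2833 pos [ 0.4238 -0.2696  0.2037] yaw 33.06 F [ 0.16  0.01 -2.64] w 0.1353304513192609
shift [ 361.  -284.8    6. ] turn deg [-0.54  0.14 12.06] q [ 0.87  0.05 -0.36  1.83  0.01  1.28 -0.49]
```

View pics/wrist6.png

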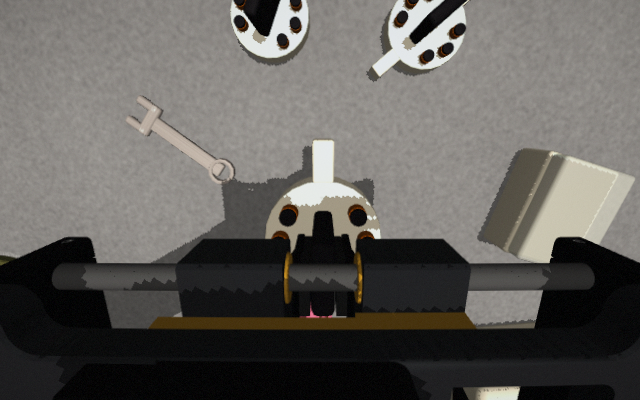

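View pics/side6.png

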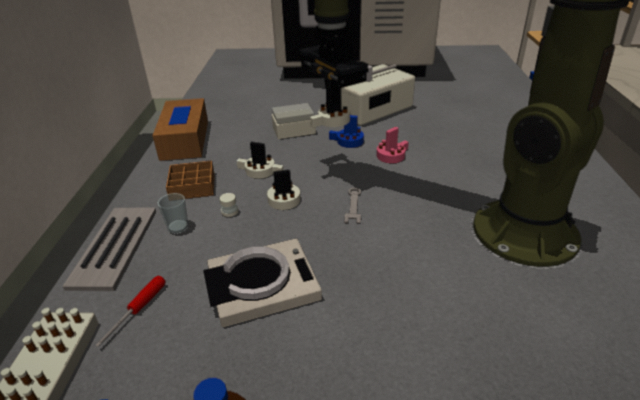

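The carrier is lifted, level, and still held. Now I'll carry it across to the dock.

Call:
step_arm:
  rows:
    - [[0,0,0],[12,-9,0],0]
    - [[0,0,0],[22,-17,0],0]
    - [[0,0,0],[30,-24,0],0]
    - [[0,0,0],[30,-24,0],0]
    - [[0,0,0],[30,-24,0],0]
    - [[0,0,0],[30,-24,0],0]
    - [[0,0,0],[30,-24,0],0]
    - [[0,0,0],[30,-24,0],0]
    - [[0,0,0],[30,-24,0],0]
    - [[0,0,0],[25,-20,0],0]
    - [[0,0,0],[15,-12,0],0]
    - [[0,0,0],[0,0,0],0]

```text
time: 5.38
position: [0.5289, 0.0889, 0.1791]
tool_rot: [-2.984, -0.869, 0.057]
ft_force: [-0.7, -0.1, -2.3]
grip_width: 0.138
```

```bash
python3 - <<'E'
from h import *
go([.571,.166,.18],21)
E
```

```text
t 5.3833 pos [0.5289 0.0889 0.1791] yaw 32.49 F [-0.68 -0.06 -2.33] w 0.13773379399454008
shift [ 76.9 -42.5  -1.1] turn deg [-2.24  1.71 11.46] q [ 0.43  0.2  -0.7   1.75  0.1   1.28 -1.3 ]
```

Call:
step_arm:
  rows:
    - [[-0.7,0.5,3],[15,-9,0],0]
    - [[-0.8,0.6,4],[22,-13,0],0]
    - [[-0.7,0.6,4],[20,-16,-2],0]
    - [[0,0,0.5],[10,-12,0],0]
    - [[0,0,0],[0,0,0],0]
    - [[0,0,0],[0,0,0],0]

```text
time: 5.88
position: [0.5602, 0.1633, 0.1678]
tool_rot: [3.091, 0.557, -0.032]
ft_force: [-0.3, -0.9, -2.6]
grip_width: 0.134
```

```bash
python3 - <<'E'
from h import *
go([.571,.166,.18],21)
for n in ('wrist','side','scene'): snap(n,n+'8')
E
```

```text
t 5.8833 pos [0.5602 0.1633 0.1678] yaw 20.45 F [-0.25 -0.87 -2.61] w 0.13403093040856195
shift [ 10.8   1.2 -12.5] turn deg [-0.18  1.15 -0.55] q [ 0.26  0.31 -0.7   1.67  0.2   1.26 -1.7 ]
```

View pics/wrist8.png

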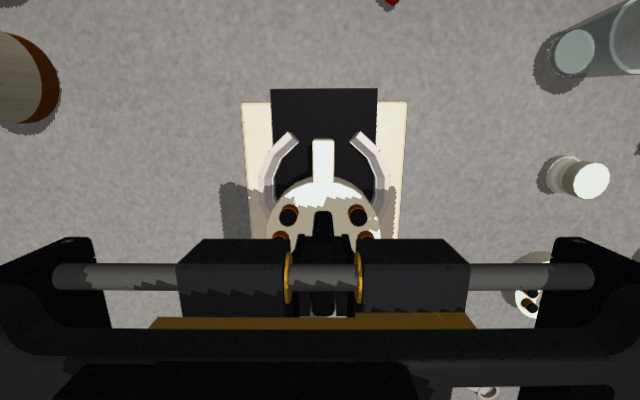

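View pics/side8.png

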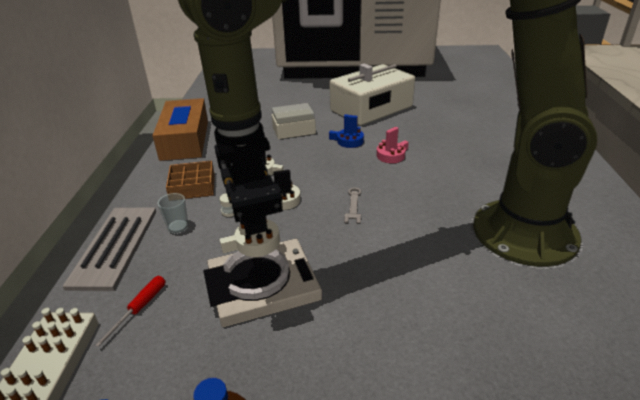

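View pics/scene8.png

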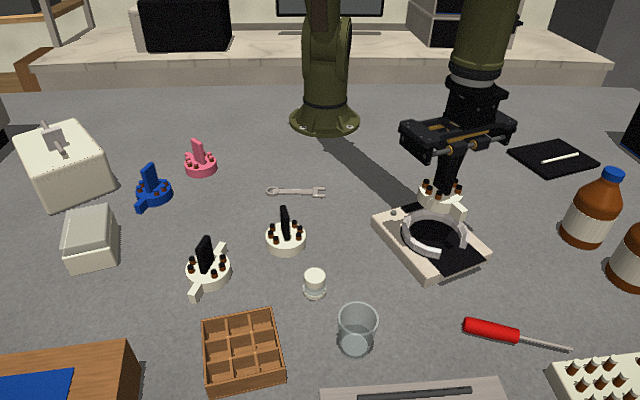

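The wrist view shows the collar's gap ends at (293,137) and (354,137), with the lug at (323,160) centred between them. I'll measure the collar centre from this view.

```bash
cat > w.py <<'E'
from h import *
import sys
def collar(d,c0):
    uu,vv=np.meshgrid(np.arange(240,410),np.arange(90,240)); uv=np.c_[uu.ravel(),vv.ravel()]
    P=pts(d,uv); rr=np.hypot(*(P[:,:2]-c0).T)
    w=(P[:,2]>.044)&(P[:,2]<.055)&(rr>.04)&(rr<.075); Q=P[w]
    def f(s): return np.hypot(Q[:,0]-s[0],Q[:,1]-s[1])-.058
    from scipy.optimize import least_squares
    s=least_squares(f,c0,loss='soft_l1',f_scale=.003).x
    th=np.degrees(np.arctan2(Q[:,1]-s[1],Q[:,0]-s[0])); th=np.sort(th); g=np.diff(np.r_[th]); i=g.argmax()
    print('collar n',w.sum(),s,'z',np.median(Q[:,2]),'gap',g[i],'mid',th[i]+g[i]/2,'rms',np.sqrt((f(s)**2).mean()))
    return s
if __name__=='__main__':
    d=load(sys.argv[1]); collar(d,np.array([.571,.166]))
    # lug of held carrier: white pixels ahead of fin
    uu,vv=np.meshgrid(np.arange(295,350),np.arange(135,225)); uv=np.c_[uu.ravel(),vv.ravel()]
    P=pts(d,uv); col=d['frame'][uv[:,1],uv[:,0]].astype(int)
    s=status.get_state(); r=np.hypot(*(P[:,:2]-s['position'][:2]).T)
    zt=s['position'][2]-.0583+.025
    w=(abs(P[:,2]-zt)<.008)&(col.min(1)>150); Q=P[w]; L=Q[(r[w]>.045)]
    A=np.c_[Q[:,0],Q[:,1],np.ones(len(Q))]; k=np.linalg.lstsq(A,Q[:,2],rcond=None)[0]
    print('top z',np.median(Q[:,2]),'slope',k[:2],'exp',zt,'lug end r',r[w].max(),'lug ang',np.degrees(np.arctan2(*(L[:,:2].mean(0)-s['position'][:2])[::-1])))
    M=Ro.from_rotvec(s['tool_rot']).as_matrix(); print(M[:,2])
E
python3 w.py wrist8
```

```text
collar n 2314 [0.56903844 0.16718522] z 0.04910702990633408 gap 57.69637699281995 mid 20.69807313247516 rms 0.003398214429119815
top z 0.13373509230289238 slope [-0.02487094 -0.00746862] exp 0.13523156054824764 lug end r 0.06331785818696135 lug ang 23.1430997797566
[-0.01861486 -0.00459488 -0.99981617]
```

Call:
step_arm:
  rows:
    - [[0,0.6,-0.3],[5,0,0],0]
    - [[0,0.6,-0.3],[6,0,5],0]
    - [[0,0,0],[1,0,12],0]
    - [[0,0,0],[1,-1,12],0]
    - [[0,0,0],[0,-1,8],0]
    - [[0,0,0],[0,0,0],0]
    - [[0,0,0],[0,0,0],0]

```text
time: 6.62
position: [0.5733, 0.1625, 0.1263]
tool_rot: [3.091, 0.56, 0.003]
ft_force: [-0.1, 0.8, -2.2]
grip_width: 0.134
```

```bash
python3 - <<'E'
from h import *
go([.571,.1665,.0883],21)
for n in ('wrist','side','scene'): snap(n,n+'9')
E
python3 w.py wrist9
```

```text
t 6.6167 pos [0.5733 0.1625 0.1263] yaw 20.55 F [-0.09  0.83 -2.15] w 0.13440588828182376
shift [-0.8 -4.6 38. ] turn deg [ 0.05 -0.1  -0.45] q [ 0.25  0.35 -0.68  1.7   0.24  1.17 -1.71]
collar n 2753 [0.56938089 0.16705048] z 0.04906380485921999 gap 57.95728567140908 mid 20.994067680577754 rms 0.00338554634970777
top z 0.09305511592179275 slope [-0.00455586 -0.00029714] exp 0.09404062049851897 lug end r 0.06326211236959915 lug ang 21.513472823509982
[ 3.50156385e-03  1.46568802e-04 -9.99993859e-01]
```

View pics/wrist9.png

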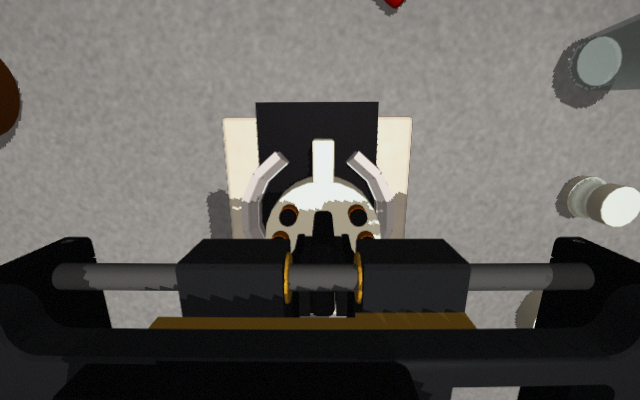

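View pics/scene9.png

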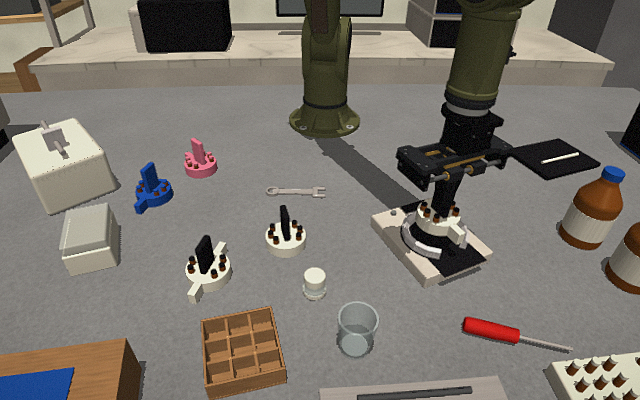

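The lug is at column 323 and the gap middle at about 318, which agrees with the computed 4.6 mm sideways offset. I'll correct it and then lower in small steps.

Call:
step_arm:
  rows:
    - [[0,0,-0.4],[-0.5,-3,0],0]
    - [[0,0,0],[0,-2.5,3],0]
    - [[0,0,0],[0,0,5],0]
    - [[0,0,0],[0,0,0],0]

```text
time: 7.1
position: [0.5723, 0.1691, 0.1206]
tool_rot: [3.088, 0.573, 0.011]
ft_force: [0.6, 0.4, -2.6]
grip_width: 0.136
```

```bash
python3 - <<'E'
from h import *
go([.571,.1665,.0883],21)
for n in ('wrist',): snap(n,n+'10')
E
python3 w.py wrist10
```

```text
t 7.1 pos [0.5723 0.1691 0.1206] yaw 21.02 F [ 0.59  0.36 -2.63] w 0.1360711267812863
shift [-2.4  1.9 32.3] turn deg [ 0.1  -0.4   0.02] q [ 0.24  0.36 -0.69  1.71  0.25  1.16 -1.72]
collar n 2775 [0.56935663 0.16728987] z 0.04905268591149195 gap 57.684316572315865 mid 20.87138102701372 rms 0.003394937774146684
top z 0.08760796471221519 slope [-0.00039436  0.00208546] exp 0.08777934352968703 lug end r 0.06377289048790426 lug ang 21.885104160673915
[ 0.00758425  0.00124263 -0.99997047]
```

Call:
step_arm:
  rows:
    - [[0,-0.3,0],[-1.5,1.2,5],0]
    - [[0,0,0],[0,0,5],0]
    - [[0,0,0],[0,0,5],0]
    - [[0,0,0],[0,0,0],0]

```text
time: 7.48
position: [0.5718, 0.1674, 0.1048]
tool_rot: [3.087, 0.573, 0.004]
ft_force: [-0.3, -0.5, -1.9]
grip_width: 0.136
```

```bash
python3 - <<'E'
from h import *
go([.571,.1665,.0883],21)
for n in ('wrist','side'): snap(n,n+'11')
E
python3 w.py wrist11
```

```text
t 7.4833 pos [0.5718 0.1674 0.1048] yaw 21.02 F [-0.26 -0.5  -1.93] w 0.13615965405738842
shift [-1.1  0.5 16.5] turn deg [ 0.11 -0.13  0.02] q [ 0.23  0.38 -0.68  1.72  0.26  1.13 -1.73]
collar n 2999 [0.569271   0.16713081] z 0.04906504720287251 gap 57.50724565732668 mid 20.69671681403868 rms 0.0036206669243139156
top z 0.07166745163359167 slope [-0.00378529 -0.00088839] exp 0.07243698586697003 lug end r 0.06336558651589802 lug ang 21.905662800092472
[ 4.01990095e-03 -5.57385185e-04 -9.99991765e-01]
```

View pics/wrist11.png

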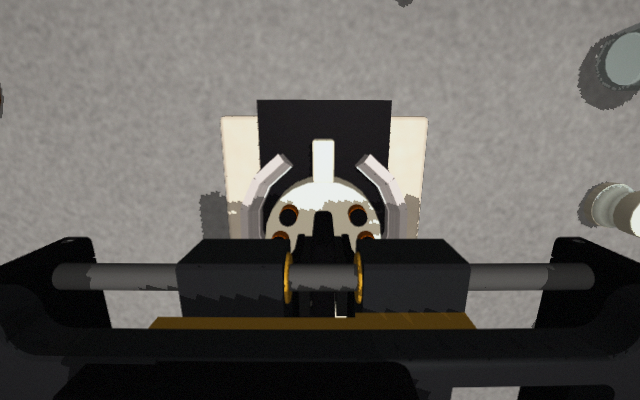

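The carrier is centred and entering the bore. I'll keep lowering and watch the force for contact.

Call:
step_arm:
  rows:
    - [[0,0,0],[-0.5,0.3,4],0]
    - [[0,0,0],[0,0,4],0]
    - [[0,0,0],[0,0,3],0]
    - [[0,0,0],[0,0,1],0]
    - [[0,0,0],[0,0,0],0]

```text
time: 8.0
position: [0.5723, 0.1672, 0.0929]
tool_rot: [3.088, 0.573, 0.007]
ft_force: [-0.6, 0.1, -2.2]
grip_width: 0.132
```

```bash
python3 - <<'E'
from h import *
go([.571,.1665,.0883],21)
E
```

```text
t 8.0 pos [0.5723 0.1672 0.0929] yaw 21.01 F [-0.6   0.07 -2.25] w 0.13200084967425343
shift [-1.5  0.2  4.6] turn deg [ 0.12 -0.26  0.01] q [ 0.23  0.39 -0.68  1.73  0.27  1.11 -1.74]
```

Call:
step_arm:
  rows:
    - [[0,-0.2,0],[-1,0,2],0]
    - [[0,0,0],[0,0,1.5],0]
    - [[0,0,0],[0,0,0],0]

```text
time: 8.25
position: [0.5714, 0.1669, 0.0891]
tool_rot: [3.087, 0.572, 0.002]
ft_force: [-0.5, -0.1, -2.5]
grip_width: 0.135
```

Call:
step_arm:
  rows:
    - [[0,0,0],[0,0,1],0]
    - [[0,0,0],[0,0,0],0]

```text
time: 8.42
position: [0.5716, 0.167, 0.0885]
tool_rot: [3.087, 0.573, 0.003]
ft_force: [-0.6, 0.4, -2.5]
grip_width: 0.133
```

Call:
step_arm:
  rows:
    - [[0,0,0],[0,0,1],0]
    - [[0,0,0],[0,0,0],0]

```text
time: 8.58
position: [0.572, 0.167, 0.0886]
tool_rot: [3.087, 0.572, 0.004]
ft_force: [-0.6, -0.2, -3.5]
grip_width: 0.133
```

Call:
step_arm:
  rows:
    - [[0,0,0],[0,0,1.5],0]
    - [[0,0,0],[0,0,0],0]

```text
time: 8.75
position: [0.5724, 0.1672, 0.0886]
tool_rot: [3.086, 0.572, 0.005]
ft_force: [0.3, -0.1, -2.7]
grip_width: 0.137
```

Call:
step_arm:
  rows:
    - [[0,0,0],[0,0,1.5],0]
    - [[0,0,0],[0,0,0.5],0]

```text
time: 8.92
position: [0.5729, 0.1671, 0.0883]
tool_rot: [3.085, 0.571, 0.007]
ft_force: [-1.7, -1.4, 0.9]
grip_width: 0.14
```

```bash
python3 - <<'E'
from h import *
go([.571,.1665,.0883],21)
for n in ('wrist','side','scene'): snap(n,n+'12')
for n,b in (('side12',(190,180,340,330)),('scene12',(360,150,500,290))):
    c=cv2.imread(f'pics/{n}.png')[b[1]:b[3],b[0]:b[2]]; cv2.imwrite(f'pics/z_{n}.png',cv2.resize(c,None,fx=4,fy=4))
E
python3 w.py wrist12
```

```text
t 8.9167 pos [0.5729 0.1671 0.0883] yaw 20.98 F [-1.66 -1.38  0.87] w 0.14047566787401247
shift [-2.  -0.1  0. ] turn deg [ 0.26 -0.2  -0.02] q [ 0.23  0.39 -0.67  1.74  0.28  1.1  -1.74]
collar n 3315 [0.56854103 0.16625039] z 0.04958495625577866 gap 18.90590082924453 mid 2.8472282802827067 rms 0.005173756207453025
top z 0.05522758441804368 slope [-0.0053523  -0.00365729] exp 0.05499123702574249 lug end r 0.06393857522890485 lug ang 22.472903695607226
[ 0.00489995 -0.00297553 -0.99998357]
```

View pics/z_side12.png

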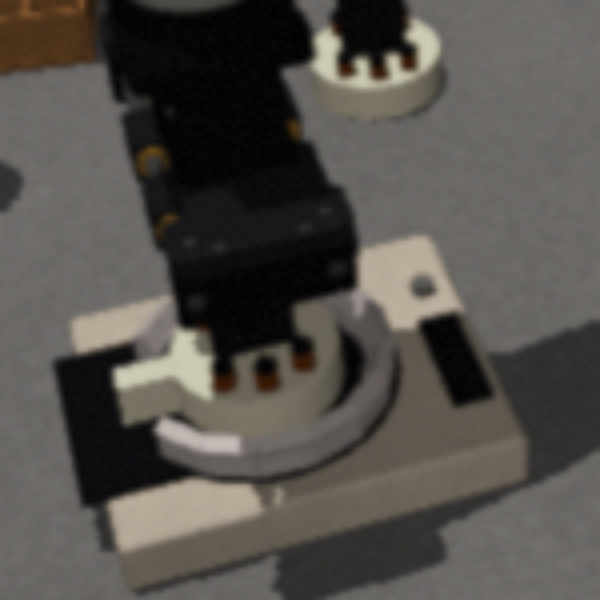

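View pics/z_scene12.png

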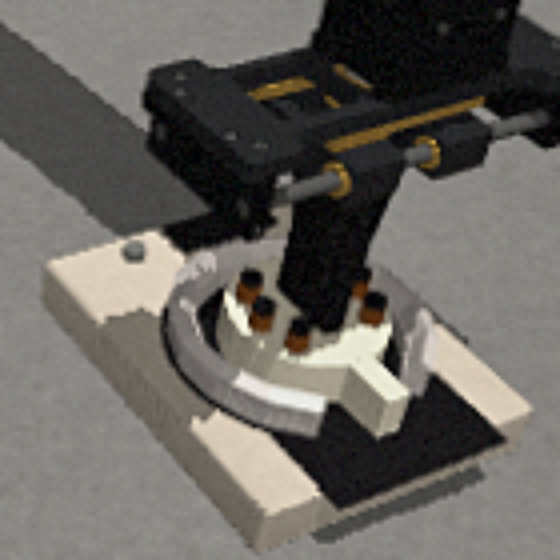

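The weight has come off the wrist (−2.6 N to +0.9 N), TCP z is the expected 0.0883, and the lug is in the gap. I'll press slightly to confirm, then open.

Call:
step_arm:
  rows:
    - [[0,0,0],[-0.5,0,1.5],0]
    - [[0,0,0],[0,0,1],0]

```text
time: 9.23
position: [0.5729, 0.1671, 0.0883]
tool_rot: [3.085, 0.571, 0.008]
ft_force: [-4.7, -1.2, 5.9]
grip_width: 0.136
```

Call:
step_arm:
  rows:
    - [[0,0,0],[0,0,0],16]
    - [[0,0,0],[0,0,0],20]
    - [[0,0,0],[0,0,0],35]
    - [[0,0,0],[0,0,0],45]
    - [[0,0,0],[0,0,0],45]
    - [[0,0,0],[0,0,0],45]

```text
time: 9.73
position: [0.5739, 0.1674, 0.0874]
tool_rot: [3.085, 0.571, 0.012]
ft_force: [-0.2, -0.3, 0.0]
grip_width: 0.443
```

```bash
python3 - <<'E'
from h import *
go([.571,.1665,.0883],21)
snap('wrist','wrist13')
E
```

```text
t 9.7333 pos [0.5739 0.1674 0.0874] yaw 20.98 F [-0.22 -0.26  0.04] w 0.44288136946949574
shift [-3.  -0.1 -0.9] turn deg [ 0.29 -0.4  -0.02] q [ 0.23  0.4  -0.67  1.74  0.28  1.1  -1.74]
```

View pics/wrist13.png

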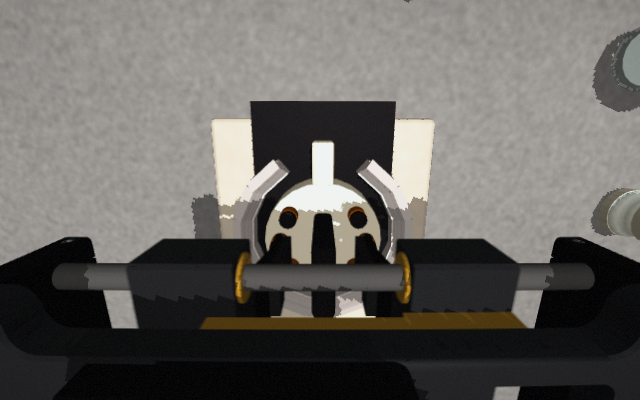

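The jaws are open, with the fin at (322,270) free between the fingers at columns 282 and 365. I'll back straight up.

Call:
step_arm:
  rows:
    - [[0,0,0],[0,0,-6],45]
    - [[0,0,0],[0,0,-10],45]
    - [[0,0,0],[0,0,-15],45]
    - [[0,0,0],[0,0,-20],45]
    - [[0,0,0],[0,0,-25],45]
    - [[0,0,0],[-10,0,-25],45]
    - [[0,0,0],[-25,0,-20],45]
    - [[0,0,0],[-25,0,-10],45]
    - [[0,0,0],[-25,0,0],45]
    - [[0,0,0],[0,0,0],45]
    - [[0,0,0],[0,0,0],45]

```text
time: 10.7
position: [0.4916, 0.1385, 0.232]
tool_rot: [3.084, 0.576, 0.022]
ft_force: [0.7, -0.6, -0.1]
grip_width: 0.517
```

```bash
python3 - <<'E'
from h import *
go([.571,.1665,.0883],21)
for tag,n in (('wrist14','wrist'),('scene14','scene'),('side14','side')): snap(n,tag)
d=load('wrist14')
uu,vv=np.meshgrid(np.arange(640),np.arange(260)); uv=np.c_[uu.ravel(),vv.ravel()]
P=pts(d,uv); col=d['frame'][uv[:,1],uv[:,0]].astype(int); r=np.hypot(P[:,0]-.57,P[:,1]-.1665)
for lo,hi,name in ((.051,.0585,'carrier top'),):
    w=(P[:,2]>lo)&(P[:,2]<hi)&(r<.09)&(col.min(1)>100); Q=P[w]
    k=np.linalg.lstsq(np.c_[Q[:,:2],np.ones(len(Q))],Q[:,2],rcond=None)[0]
    print(name,w.sum(),np.median(Q[:,2]),'tilt',k[:2])
    f=(P[:,2]>.095)&(P[:,2]<.125)&(r<.05)&(col.max(1)<80); print('fin top',f.sum(),P[f].mean(0) if f.any() else '')
    L=Q[np.hypot(Q[:,0]-.57,Q[:,1]-.1665)>.048]; print('lug',len(L),L.mean(0),np.degrees(np.arctan2(L[:,1].mean()-.1665,L[:,0].mean()-.57)))
fl=(P[:,2]>.024)&(P[:,2]<.036)&(r>.07)&(r<.09); print('dock floor z',np.median(P[fl][:,2]))
for n,b in (('side14',(190,180,340,330)),('scene14',(360,150,500,290))):
    c=cv2.imread(f'pics/{n}.png')[b[1]:b[3],b[0]:b[2]]; cv2.imwrite(f'pics/z_{n}.png',cv2.resize(c,None,fx=4,fy=4))
E
```

```text
t 10.7 pos [0.4916 0.1385 0.232 ] yaw 21.16 F [ 0.66 -0.56 -0.08] w 0.5171198649923229
shift [ 82.3   1.6 144.8] turn deg [ 0.36 -0.75  0.16] q [ 0.38  0.05 -0.72  1.78  0.04  1.31 -1.56]
carrier top 3817 0.05500869528641322 tilt [0.00676833 0.00199619]
fin top 573 [0.57025804 0.16731178 0.11475351]
lug 669 [0.58057542 0.17359012 0.0528901 ] 33.839237170538006
dock floor z 0.030347646418645513
```

View pics/z_side14.png

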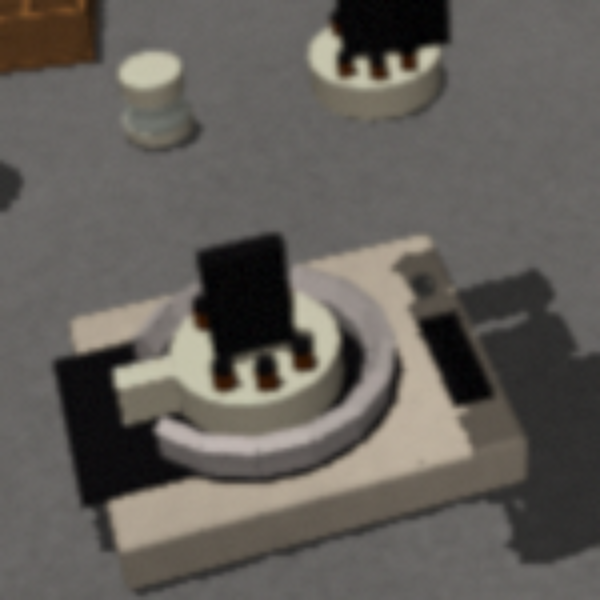

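View pics/scene14.png

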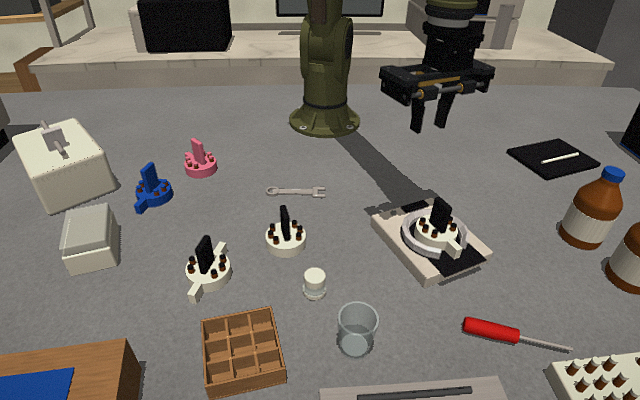

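View pics/wrist14.png

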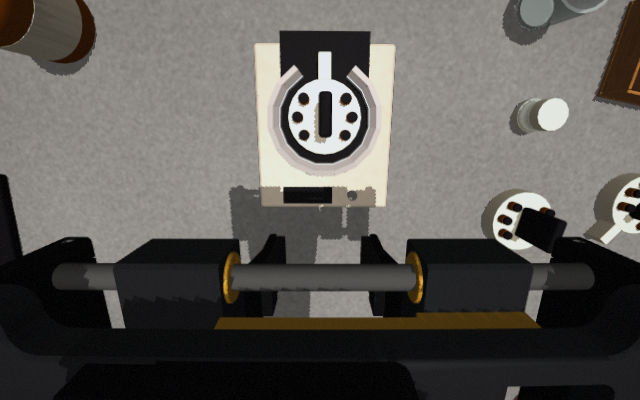

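The wrist view shows the disc centred in the collar at (324,115), with the lug at (324,65) pointing straight out through the middle of the gap. Nothing is touching it. I'll hand in.

```bash
python3 - <<'E'
from h import *
print(order.close_job()); print(status.get_state()['time'])
E
```

```text
the job is handed in; nothing more can be done
None
the job is handed in; nothing more can be done
```

I loaded the white one-lug carrier into the dock and handed the job in at about 11 s. I lifted it by its fin, turned it to match the gap (about 21°), lowered it until it touched the floor, released it and backed the arm clear.

**What the last checks showed:**
- **Height:** the top of the disc measured 55.0 mm and the top of the fin 114.8 mm. Both put the underside on the floor at 30 mm.
- **Tilt:** about 0.4°.
- **Centring:** the fin centre was about 1 mm from the measured well axis.
- **Lug:** all three cameras show it in the gap. The lug direction from the wrist camera just before release was 22.5°, against a measured gap middle of 21°.
- **Wrong carriers:** both look unmoved in the scene image, which I judged by eye.

**What disagreed or went off:**
- **Cameras:** the scene and side cameras disagreed by about 6 mm on positions, so I averaged them and checked against the wrist camera.
- **Drift:** the tool drifted up to 10 mm sideways during descents. I corrected this before gripping and again before entering the collar.
- **Last lug reading:** the automatic lug angle after release read 34°. I set it aside because its mask had also picked up part of the collar, and the picture shows the lug in the middle of the gap.

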